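Set the regulator and hold the dead-man test lever

TASK

Pressure-test the fitting: first turn the regulator knob until its pointer stands at the cone-shaped index on its scale and let go of the knob, and only then press the spring-return lever of the test block down past its first two clicks to the third and hold it there, not sunk on to its end stop. Finish while still holding the lever down at the third click, with the knob still on the index. Leave the index, the loose fittings, wrench and other things on the bench where they are.

Things in the scene. Friction and masses are not known exactly. Their poses are not given: they have to be found in the camera images.
- regulator: pressure regulator, fixed to the bench: grey box 150 mm wide (y), from 70 mm in front (-x) of its origin to 140 mm behind, 70 mm high, with a round aluminium scale plate (diameter 132 mm) and the knob on top and a round gauge (diameter 60 mm, top 142 mm above the bench) standing 100 mm behind the knob. Origin on the bench, right below the knob's axis; x points from the knob to the gauge. It may stand left or right of the test block.
- knob (a joint): turning angle of the regulator knob, vertical axis, 0 to 4.71 rad, growing clockwise seen from above. At 0 the pointer looks along the regulator's -x. It starts anticlockwise of the index. It turns with light friction (0.05 N m) and stays where it is left.
- knob_bar (a point): the knob's grip: upright black bar 54 mm long, 16 mm wide, over a disc of diameter 60 mm, with a white line on its top from the middle towards the pointer end and a small white nose there. Origin on the knob's axis, 73 mm above the bench, at the underside of the disc; the disc is 8 mm high and the bar's top is 42 mm above the origin. x points along the bar towards the pointer end, y across its 16 mm width, z up.
- knob_tip (a point): end of the knob's pointer, 42 mm from the knob's axis
- mark_tip (a point): inner tip of the dark steel cone-shaped index (base diameter 15 mm, 20 mm long, at most 11 mm high, lying on the scale plate and pointing at the knob's axis), 42 mm from the knob's axis, at the height of the pointer. When the knob is on the index this point and knob_tip coincide. Its place along the scale differs every time; leave the index where it is.
- tester: test block, fixed to the bench: grey box 130 mm wide (y), 50 mm high, from 25 mm in front (-x) of its origin to 145 mm behind; origin on the bench. The lever's pivot (axis along y) is 50 mm behind the origin (+x) and 135 mm above the bench, between two steel cheeks 150 mm high; an upright test fitting (top 107 mm high) stands at the rear. The lever's bar reaches out to the front (-x).
- lever (a joint): angle of the lever: 0 at rest (arm rising 0.35 rad above level towards the front), growing as the bar is pressed down; clicks (detents) at 0.22, 0.44 and 0.66 rad, end stop at 0.80. A spring always returns it fully to 0 when let go: the push needed at the bar is about 4 to 7 N up to the first click, up to 11 N between the second and third, and about 8 N at the third, with a ripple of 2 N from click to click.
- lever_bar (a point): black round cross-bar at the lever's end, diameter 24 mm, 110 mm long, lying along y. Origin at its centre, 150 mm from the pivot; at rest 186 mm, at the third click 89 mm above the bench. The lever's arm (diameter 12 mm) joins it in the middle from behind (+x).
- tail_tip (a point): end of the lever's tail pointer, a thin cross-wire 67 mm behind the pivot; as the bar goes down it rises across three dark ridges on a fixed arc, one per click; the third, uppermost ridge is the longest
- elbow: loose steel elbow fitting, 26 mm high, origin at its underside; leave it alone
- nipple: loose steel hex nipple standing upright, 48 mm high, origin at its underside; leave it alone
- tee: loose brass tee fitting lying flat, 74 mm long, 28 mm high, origin at its underside; leave it alone
- bin: grey open bin of small fittings, 120 x 100 x 60 mm, origin at its underside; leave it alone
- wrench: loose steel wrench, 190 mm long, lying flat, origin at its underside; leave it alone
- jar: jar of sealant, diameter 64 mm, 85 mm high, origin at its underside; leave it alone
- carton: cardboard carton, 70 x 100 x 60 mm, origin at its underside; leave it alone

How it is judged:
By the outcome, as a careful person would: the job done as asked, in the order asked, and still so for the second after the job is handed in, while the arm keeps its last pose, push and grip.
It also fails if it takes over 72 s, if anything falls off the work surface, if the arm or the gripper's body presses on something with over 40 N, if the wrist force passes 120 N, or if a joint passes its speed limit or range.

ROBOT

A 7-joint arm with a two-finger parallel gripper is mounted at the origin on the work surface. World frame = base frame: x ahead of the robot, y to its left, z up, the work surface at z = 0. Lengths are in mm, angles in degrees, forces in N, time in s.
With the tool pointing down it reaches from about 350 to 900 mm from the base axis. Payload 19.9 kg.
Tool frame: the origin (TCP) lies on the centre line of the jaws, within the pads' length; the fingertips stand 25 mm ahead of it and the grasp point (between the pads) lies 6 mm ahead of it; z points along the fingers, x is the direction in which the jaws open and shut, and the axes are right-handed (so a half turn about z gives the same grasp; the last joint's range is limited). The gripper opens to 85 mm and grips with 20 to 120 N. Pads are 22 mm wide; open, the fingers measure 114 mm over their backs; the gripper's body (76 mm by 85 mm) begins 54 mm behind the grasp point. The pads swing forward as they close: fully open they stand 13 mm farther back than shut.
Start: joints at [-72.68, 23.915, -0.59, 92.452, 0.269, 63.638, -3.037], TCP at [210.655, 588.412, 256.26] pointing down, gripper open.
Joint ranges: [-161.28, 161.28], [-22.2, 115.67], [-73.04, 71.86], [3.21, 147.25], [-68.34, 248.33], [10.77, 114.83], [-161.83, 161.83]. Speed limits (degrees/s): [108.29, 108.29, 136.94, 136.94, 172.46, 172.46, 172.46].

INTERFACE

Orientations are given as a 3x3 rotation matrix whose columns are the frame's x, y, z axes.
In Python, from bench import bot gives the robot as it stands. Calls block until the motion is done:
- bot.move_to(position, orientation): joint-space move of the TCP to a pose.
- bot.move_linear(position, ori=None, velocity=150, stop_force=None): straight line of the TCP; ori=None keeps the orientation; velocity is the mean speed in mm/s. With stop_force (N) it stops when the force on the tool has changed by that much, and returns True; else False.
- bot.move_joints(angles): joint-space move.
- bot.move_gripper(opening): opening from 0.0 (shut) to 1.0 (fully open); the grip force is fixed at half the most; returns when the fingers have stopped.
- bot.wait(seconds).
- bot.ik(position, orientation): joint angles nearest the present ones, or None.
- bot.camera(name): name is "scene" or "top"; returns (picture, depth): 420x560x3 uint8, blue, green, red; 420x560 float32, mm along the optical axis (not along the pixel's ray), 0 where there is no reading.
- bot.get_calibration(name): a dict with "intrinsics" (3x3 intrinsics, pixels), "rvec" (rotation vector, rad) and "tvec" (3), from world to camera coordinates, as OpenCV has them. Camera axes: x right, y down, z forward; pixel columns grow to the right and rows downward; lengths in mm; the calibration is good to about 2 mm. A picture is of the moment at which its call begins. get_calibration takes no time and is no camera call.
A pose or a line that the arm cannot do raises bot.PlanningError and nothing moves.
- bot.close_job(): hands the job in, once; it reports no verdict.
Readings, each from a call of its own:
- bot.read_time_s(): time.
- bot.read_joints(): joint angles.
- bot.read_dq(): joint speeds.
- bot.read_joint_torque(): joint torques, N m.
- bot.read_ee_pos(): TCP position.
- bot.read_tcp_rot(): TCP orientation.
- bot.read_ft_force(): force on the tool from outside, world axes, zero at the start.
- bot.read_torque(): the same for the moment, N m.
- bot.read_width(): opening from 0.0 (shut) to 1.0 (fully open).
Only numpy, scipy, OpenCV 4.12 (cv2) and the standard library are available. Lean on these libraries where they do the work, as an engineer would, in place of code of your own. Each camera call takes 0.05 s, during which the arm holds its last target.

## Working session

There is one attempt and no reset: what is moved stays moved. The work goes in short steps, each a Python script; the robot and the scene stay as the last script left them, time stands still between calls to the robot, and variables do not carry over. Pictures are saved under pics/ and viewed, and the job is handed in when it is done.

```bash
ls; mkdir -p pics
cat > h.py <<'E'
import numpy as np, cv2
from bench import bot
def shot(n,tag):
    p,d=bot.camera(n); cv2.imwrite(f'pics/{tag}.png',p); np.save(f'pics/{tag}.npy',d); return p,d
def cal(n):
    c=bot.get_calibration(n); K=np.array(c['intrinsics'],float); R=cv2.Rodrigues(np.array(c['rvec'],float))[0]; t=np.array(c['tvec'],float).reshape(3); return K,R,t
def pix(n,u,v,z=None,d=None):
    K,R,t=cal(n); r=np.linalg.inv(K)@[u,v,1.0]
    if d is not None: return R.T@(r*d-t)
    o=-R.T@t; w=R.T@r; return o+w*(z-o[2])/w[2]
def proj(n,P):
    K,R,t=cal(n); q=K@(R@np.array(P,float)+t); return q[:2]/q[2]
E
python3 - <<'E'
from h import *
for n in('scene','top'):
    shot(n,n+'0'); K,R,t=cal(n); print(n,K.tolist(),-R.T@t,R[2])
print(bot.read_time_s(),bot.read_ft_force(),bot.read_tcp_rot())
E
```

```text
pics
scene [[529.8057966386087, 0.0, 284.0853412483205], [0.0, 529.8057966386087, 208.074928800832], [0.0, 0.0, 1.0]] [1009.41654892 -975.34160551 1135.8548805 ] [-0.3364089   0.64906369 -0.68230885]
top [[439.5726797054058, 0.0, 281.0712419936402], [0.0, 439.5726797054058, 206.15180365744706], [0.0, 0.0, 1.0]] [ 289.2971707   -18.7479346  1230.35735084] [ 0.19014962  0.00322229 -0.98174983]
0.1 [-0.83277124 -1.42746692  0.368628  ] [[ 3.37084530e-01  9.41474343e-01 -2.86434435e-04]
 [ 9.41473736e-01 -3.37084639e-01 -1.07275782e-03]
 [-1.10652662e-03  9.19395693e-05 -9.99999384e-01]]
```

View pics/scene0.png

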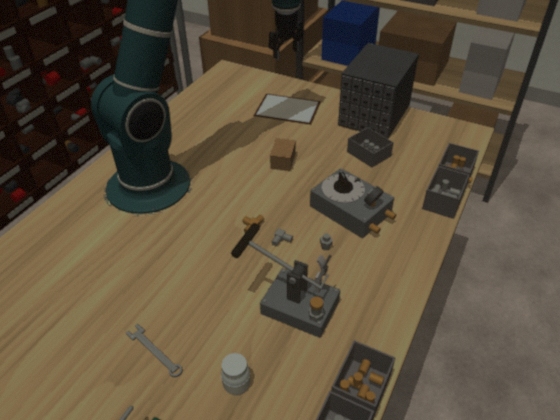

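View pics/top0.png

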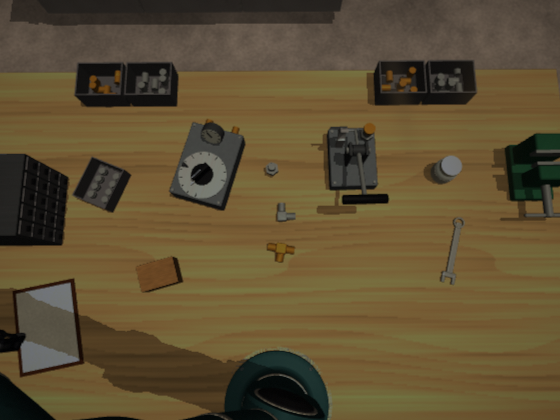

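Run:
```python
import cv2,numpy as np
a=cv2.imread('pics/top0.png');b=cv2.imread('pics/scene0.png')
f=lambda im:np.clip(im.astype(float)*1.6,0,255).astype('uint8')
cv2.imwrite('pics/c1.png',f(cv2.resize(a[110:220,160:260],None,fx=5.4,fy=5.4,interpolation=2)))
cv2.imwrite('pics/c2.png',f(cv2.resize(a[110:220,310:410],None,fx=5.4,fy=5.4,interpolation=2)))
cv2.imwrite('pics/c3.png',f(cv2.resize(b[160:240,300:405],None,fx=7,fy=7,interpolation=2)))
```

```text
(no output)
```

View pics/c1.png

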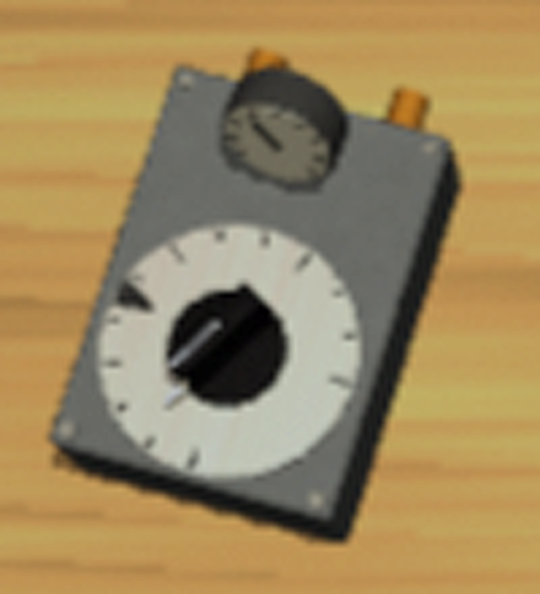

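View pics/c2.png

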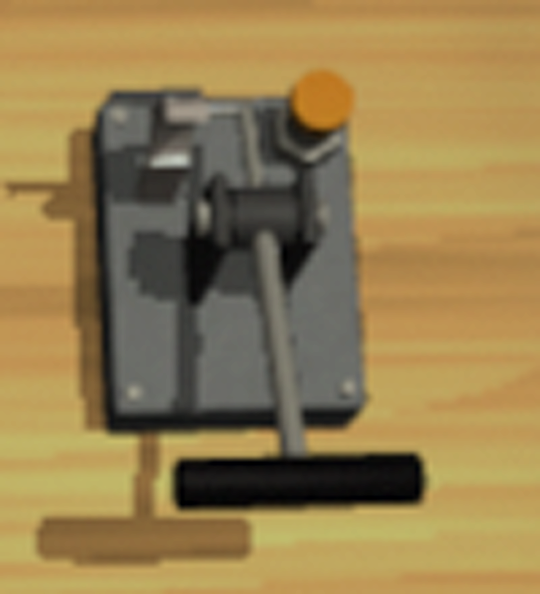

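View pics/c3.png

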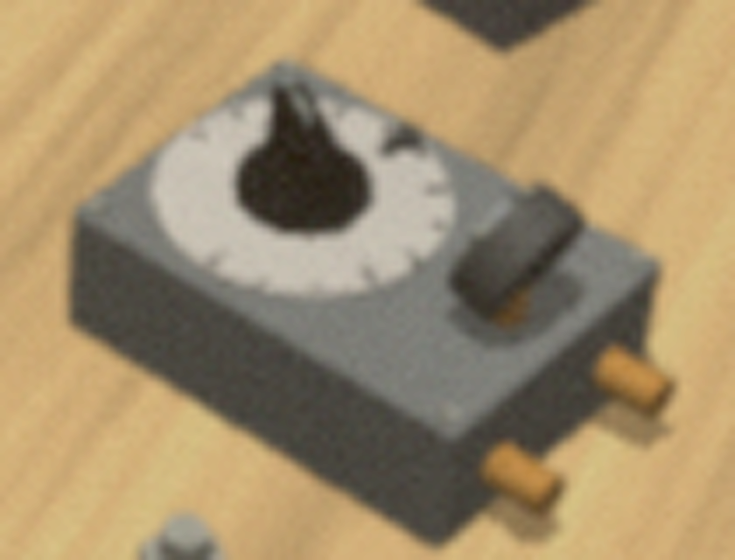

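Run:
```python
from h import *
im=cv2.imread('pics/top0.png')
g=cv2.resize(im[110:220,160:260],None,fx=5.4,fy=5.4,interpolation=2)
m=(g.min(2)>85).astype('uint8'); 
m=cv2.morphologyEx(m,cv2.MORPH_CLOSE,np.ones((25,25)))
n,l,s,c=cv2.connectedComponentsWithStats(m); k=1+s[1:,4].argmax(); 
ct,_=cv2.findContours((l==k).astype('uint8'),0,1); e=cv2.fitEllipse(cv2.convexHull(max(ct,key=len))); print(e)
W=lambda u,v,z:pix('top',160+(u+.5)/5.4-.5,110+(v+.5)/5.4-.5,z)
c0=W(*e[0],73); print('plate c',c0, [np.linalg.norm(W(e[0][0]+dx,e[0][1]+dy,73)-c0) for dx,dy in((132,0),(0,128))])
A=lambda p:np.degrees(np.arctan2(*(p-c0)[[1,0]]))
# corners z70
C=[W(180,67,70),W(458,150,70),W(345,530,70),W(55,437,70)]
for q in C: print('corner',q)
for i in range(4): print(np.linalg.norm(C[i]-C[i-1]),np.degrees(np.arctan2(*(C[i]-C[i-1])[[1,0]])))
for nm,u,v,z in(('nosetip',165,407,78),('lineouter',172,368,115),('lineinner',218,322,115),('idx tip',153,309,78),('idx base',118,292,78),('idxL',130,281,76),('idxR',120,303,76)):
    p=W(u,v,z); print(nm,p,np.linalg.norm((p-c0)[:2]),A(p))
# lever
L=lambda u,v,z:pix('top',310+(u+.5)/5.4-.5,110+(v+.5)/5.4-.5,z)
print('bar',L(176,483,186),L(424,478,186))
print('tester', [L(u,v,50) for u,v in((108,97),(350,100),(362,408),(112,415))])
K,R,t=cal('top');d=np.load('pics/top0.npy')
for u,v in((345,199),(365,198),(385,198)): print(pix('top',u,v,d=d[v,u]))
```

```text
((229.18800354003906, 351.1225280761719), (250.95384216308594, 263.5191650390625), 66.93183135986328)
plate c [602.31417011 199.67101066  73.        ] [np.float64(66.57283085856139), np.float64(65.98535667318262)]
corner [755.23557095 230.0378333   70.        ]
corner [709.04786457  85.64114772  70.        ]
corner [510.71347337 139.91428668  70.        ]
corner [559.19756516 286.4751905   70.        ]
204.0001838224288 -16.060573993886464
151.6037830244288 -107.73774869049282
205.6261275842847 164.69597138904965
154.37229571719408 71.69516986016316
nosetip [572.34153598 230.0025363   78.        ] 42.64223545555308 134.65901644892134
lineouter [582.68851368 219.2701779  115.        ] 27.73614513383459 135.03869279149313
lineinner [605.64403797 197.61369676 115.        ] 3.914148757668981 -31.70928573869458
idx tip [623.14951039 237.75782678  78.        ] 43.41332707061043 61.319196430501435
idx base [632.16517051 255.73759694  78.        ] 63.51806296193452 61.968247252962136
idxL [638.49397861 250.35429369  76.        ] 62.27177308405186 54.47919552347522
idxR [626.98689504 254.98780511  76.        ] 60.569721016214075 65.96188917893481
bar [ 508.17353785 -163.68863985  186.        ] [ 509.72337554 -275.10600001  186.        ]
tester [array([ 743.70613421, -153.58220833,   50.        ]), array([ 741.10198135, -280.28579035,   50.        ]), array([ 575.1735006 , -278.75984246,   50.        ]), array([ 572.37127498, -151.04201492,   50.        ])]
[ 505.24518442 -168.45413201  200.18963466]
[ 508.05989401 -217.00237161  196.93280452]
[ 506.89976681 -264.0304088   200.90041225]
```

```bash
cat >> h.py <<'E'
def ori(a):
    a=np.radians(a); c,s=np.cos(a),np.sin(a); return np.array([[c,s,0],[s,-c,0],[0,0,-1.]])
def st(): print('t',round(bot.read_time_s(),2),'p',np.round(bot.read_ee_pos(),1),'F',np.round(bot.read_ft_force(),1),'M',np.round(bot.read_torque(),2),'w',round(bot.read_width(),3),'q',np.round(bot.read_joints(),1))
E
python3 - <<'E'
from h import *
d=np.load('pics/top0.npy')
print([np.round(pix('top',u,v,d=d[v,u])) for u,v in((10,165),(50,180),(55,235),(10,235))])
bot.move_linear([330,330,260],ori(60),velocity=250); st()
bot.move_to([602.3,199.7,200],ori(45.5)); st()
bot.move_linear([602.3,199.7,113],velocity=80,stop_force=8); st()
bot.move_gripper(0.0); st()
shot('scene','s1'); shot('top','t1')
E
```

```text
[array([589., 631., 221.]), array([582., 596., 104.]), array([443., 599.,  47.]), array([421., 614., 220.])]
t 1.39 p [329.4 331.1 259.9] F [-0.1  0.5 -0.9] M [-0.03 -0.05  0.02] w 1.001 q [-56.3   7.3   8.1 114.1  -1.2  58.7  12.4]
t 2.57 p [601.4 201.4 200.3] F [-0.4 -0.4  0.2] M [0.01 0.02 0.01] w 1.005 q [-36.5  29.2  20.8  94.7 -11.8  58.3  33.7]
t 3.81 p [602.6 199.8 113.5] F [-0.3  0.9 -0.3] M [ 0.04  0.04 -0.02] w 1.001 q [-34.9  35.2  19.   97.7 -14.3  49.4  35.7]
t 4.45 p [602.6 200.2 113.3] F [2.1 2.6 3.4] M [ 0.63 -0.37  0.04] w 0.174 q [-34.9  35.2  18.9  97.7 -14.3  49.3  35.7]
```

Run:
```python
from h import *
for a in np.linspace(45.5,-28.4,6)[1:]:
    bot.move_to([602.4,199.8,113.2],ori(a)); st()
R=bot.read_tcp_rot(); print(np.degrees(np.arctan2(R[1,0],R[0,0])))
bot.wait(.3)
bot.move_gripper(0.45); st()
bot.move_gripper(1.0)
bot.move_linear([602.4,199.8,200],velocity=100)
bot.move_linear([420,0,330],velocity=250); st()
shot('scene','s2'); shot('top','t2')
a=cv2.imread('pics/top0.png'); 
f=lambda im:np.clip(im.astype(float)*1.6,0,255).astype('uint8')
a=cv2.imread('pics/t2.png');b=cv2.imread('pics/s2.png')
cv2.imwrite('pics/d1.png',f(cv2.resize(a[130:210,160:260],None,fx=7.5,fy=7.5,interpolation=2)))
cv2.imwrite('pics/d3.png',f(cv2.resize(b[160:220,305:385],None,fx=9,fy=9,interpolation=2)))
```

```text
t 4.88 p [602.9 200.4 113.3] F [ 4.8  4.4 -0.5] M [ 1.02 -1.09 -0.06] w 0.175 q [-37.5  35.8  22.6  97.8 -17.1  49.7  23. ]
t 5.22 p [603.1 200.6 113.4] F [ 9.   5.2 -2.7] M [ 1.23 -1.65  0.02] w 0.178 q [-40.   36.5  26.2  97.9 -20.   50.2  10.5]
t 5.55 p [603.5 200.7 113.4] F [10.9  5.6 -4. ] M [ 1.42 -2.27 -0.02] w 0.178 q [-42.5  37.3  29.7  97.9 -22.9  50.7  -2. ]
t 5.88 p [603.8 200.6 113.4] F [14.   6.6 -7.1] M [ 1.5  -3.02  0.03] w 0.174 q [-44.9  38.3  33.3  98.  -25.8  51.3 -14.5]
t 6.22 p [604.1 200.5 113.4] F [16.8  6.8 -9.8] M [ 1.39 -3.56 -0.06] w 0.173 q [-47.2  39.3  36.9  98.1 -28.7  52.1 -27. ]
-28.436746000553402
t 6.87 p [602.2 199.6 113. ] F [0.2 0.1 0.7] M [ 0.01  0.07 -0.02] w 0.446 q [-47.2  39.3  36.8  98.2 -28.7  52.3 -27. ]
t 9.76 p [4.201e+02 4.000e-01 3.296e+02] F [ 0.  -0.1 -1. ] M [0.06 0.02 0.01] w 1.001 q [-57.2  -5.3  50.6 115.3   4.4  68.1 -36.8]
```

View pics/d1.png

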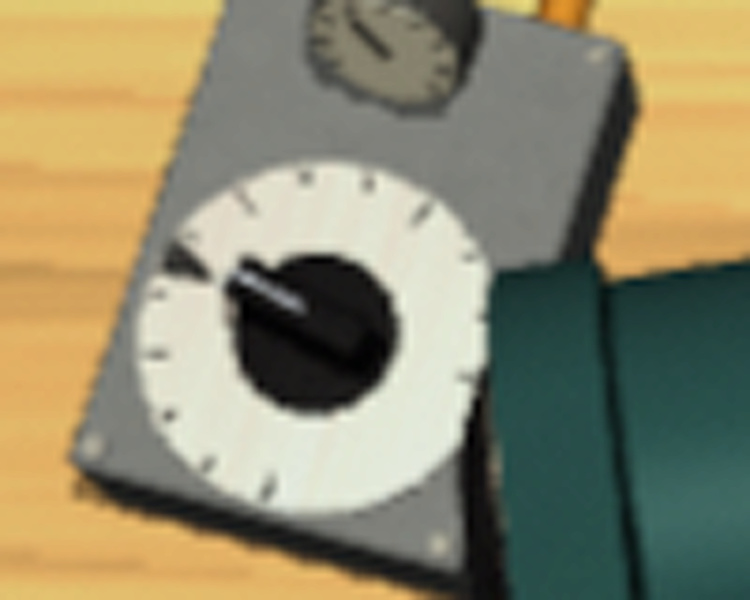

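View pics/d3.png

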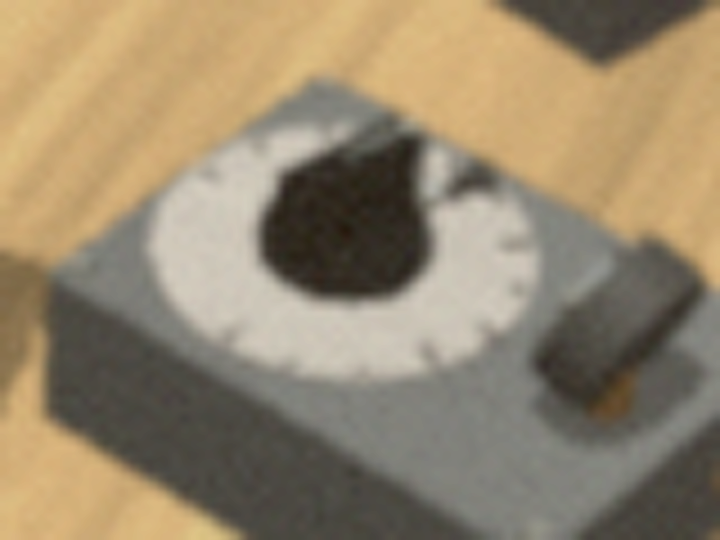

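Run:
```python
from h import *
W=lambda u,v,z:pix('top',160+(u+.5)/7.5-.5,130+(v+.5)/7.5-.5,z)
c0=np.array([602.3,199.7,0])
A=lambda p,c=c0:np.degrees(np.arctan2(*(p-c)[[1,0]]))
a,b=W(240,270,115),W(303,306,115); print('line',a,b,A(a,b),A(a),A(b))
for u,v in((212,281),(172,257),(180,245),(165,267)): p=W(u,v,78);print(p,A(p),np.hypot(*(p-c0)[:2]))
im=cv2.imread('pics/t2.png'); g=cv2.resize(im[150:185,175:215],None,fx=18,fy=16,interpolation=cv2.INTER_CUBIC)
g=np.clip((g.astype(float)*1.35),0,255).astype('uint8'); cv2.imwrite('pics/e1.png',g)
b=cv2.imread('pics/s2.png'); g=cv2.resize(b[168:195,330:370],None,fx=18,fy=18,interpolation=cv2.INTER_CUBIC)
cv2.imwrite('pics/e2.png',np.clip((g.astype(float)*1.35),0,255).astype('uint8'))
# predicted: bar corners at yaw
for ang in (58,61.6,65):
    t=c0+42*np.array([np.cos(np.radians(ang)),np.sin(np.radians(ang)),0])+[0,0,78]
    for n,o,s in(('top',(175,150),(18,16)),('scene',(330,168),(18,18))): print(ang,n,(proj(n,t)-o)*s)
```

```text
line [615.77137016 220.04071757 115.        ] [602.52893979 197.51256038 115.        ] 59.5522702012646 56.48405338445656 -84.02511483864693
[622.53508888 237.98860216  78.        ] 62.14405982295423 43.30676480284033
[631.67347983 252.84193644  78.        ] 61.068975952374146 60.719574490720184
[636.18078761 250.098656    78.        ] 56.08880464916049 60.72834836369443
[627.92311591 255.24614755  78.        ] 65.23639779368929 61.171223431992644
58 top [249.1189795  260.95636522]
58 scene [425.09330683 241.58720774]
61.6 top [239.82563768 273.94914534]
61.6 scene [415.56014824 233.27549213]
65 top [231.91109938 286.63542945]
65 scene [405.89081165 225.76571369]
```

View pics/e1.png

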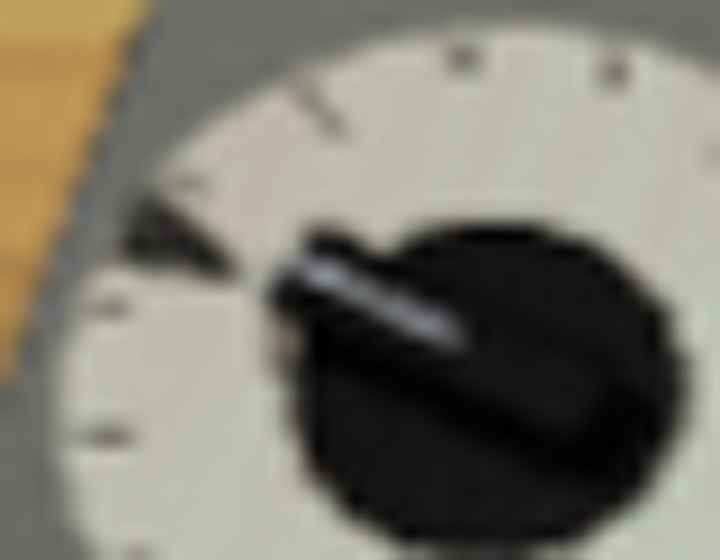

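View pics/e2.png

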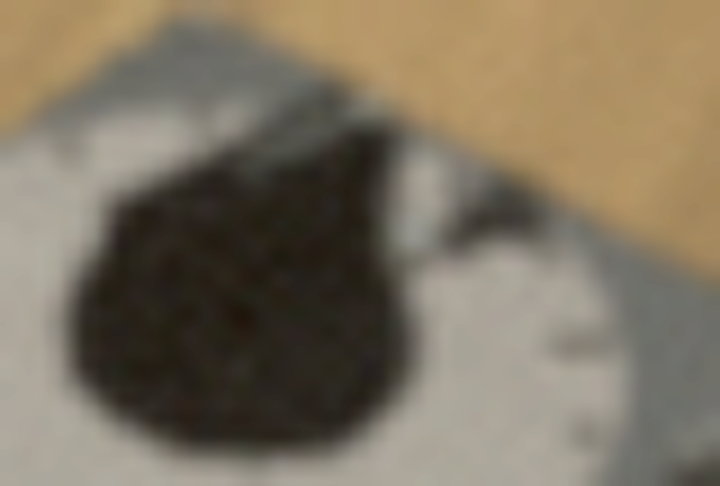

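Run:
```python
from h import *
def line(tag,c,ang0):
    im=cv2.imread(f'pics/{tag}.png').astype(float).mean(2)
    # best-fit angle: sample ridge centroid perpendicular to line at radii 6..24
    c=np.array(c); a=np.radians(ang0); d=np.array([np.cos(a),np.sin(a),0]); n=np.array([-d[1],d[0],0])
    P=[]
    for r in np.arange(5,24,1.):
        s=np.arange(-6,6.1,.25); q=np.array([proj('top',np.array([*c,115])+d*r+n*x) for x in s]).astype(np.float32)
        v=cv2.remap(im.astype(np.float32),q[:,0].reshape(-1,1),q[:,1].reshape(-1,1),cv2.INTER_CUBIC).ravel()
        w=np.clip(v-np.median(v)-10,0,None); P.append((r,(w*s).sum()/w.sum() if w.sum()>0 else np.nan))
    P=np.array(P); P=P[~np.isnan(P[:,1])]; k=np.polyfit(P[:,0],P[:,1],1); print(tag,ang0,'->',ang0+np.degrees(np.arctan(k[0])),'off',k[1]); return P
print(np.round(line('t2',(602.3,199.7),61.6),2)[::3])
line('t2',(602.3,199.7),59); line('top0',(602.3,199.7),135.5)
line('t2',(603.5,198.5),61.6)
# index: dark centroid profile per radius
for tag in('t2','top0'):
    im=cv2.imread(f'pics/{tag}.png').astype(np.float32).mean(2); L=[]
    for r in np.arange(44,62,2.):
        th=np.radians(np.arange(49,75,.5)); q=np.array([proj('top',[602.3+r*np.cos(t),199.7+r*np.sin(t),78]) for t in th],np.float32)
        v=cv2.remap(im,q[:,:1].copy(),q[:,1:].copy(),cv2.INTER_LINEAR).ravel(); w=np.clip(v.max()-v-35,0,None)
        w[(np.degrees(th)<54)|(np.degrees(th)>69)]=0
        L.append((r,round(float((w*np.degrees(th)).sum()/(w.sum()+1e-9)),2),round(float(w.max()))))
    print(tag,L)
```

```text
t2 61.6 -> 60.39328889006265 off -0.34599244828019077
[[ 5.   -0.3 ]
 [ 8.   -0.59]
 [11.   -0.45]
 [14.   -0.7 ]
 [17.   -0.73]
 [20.   -0.81]
 [23.   -0.7 ]]
t2 59 -> 60.388785504334734 off -0.34456836513059225
top0 135.5 -> 134.00493268532097 off -1.0156965511039948Traceback (most recent call last):
  File "<stdin>", line 14, in <module>
  File "<stdin>", line 8, in line
  File "h.py", line 12, in proj
    K,R,t=cal(n); q=K@(R@np.array(P,float)+t); return q[:2]/q[2]
          ~~~^^^
  File "h.py", line 6, in cal
    c=bot.get_calibration(n); K=np.array(c['intrinsics'],float); R=cv2.Rodrigues(np.array(c['rvec'],float))[0]; t=np.array(c['tvec'],float).reshape(3); return K,R,t
ValueError: time passes only in moves, steps and waits
```

```bash
sed -i 's/^def cal/import functools\n@functools.lru_cache\ndef cal/' h.py
python3 - <<'E'
from h import *
for tag in('t2','top0'):
    im=cv2.imread(f'pics/{tag}.png').astype(np.float32).mean(2); L=[]
    for r in np.arange(42,62,2.):
        th=np.radians(np.arange(47,77,.5)); q=np.array([proj('top',[602.3+r*np.cos(t),199.7+r*np.sin(t),77]) for t in th],np.float32)
        v=cv2.remap(im,q[:,:1].copy(),q[:,1:].copy(),cv2.INTER_LINEAR).ravel(); w=np.clip(np.median(v)-20-v,0,None)
        w[(np.degrees(th)<54)|(np.degrees(th)>69)]=0
        L.append((r,round(float((w*np.degrees(th)).sum()/(w.sum()+1e-9)),2),round(float(w.max()))))
    print(tag,L)
st()
E
```

```text
t2 [(np.float64(42.0), 0.0, 0), (np.float64(44.0), 61.6, 13), (np.float64(46.0), 61.37, 39), (np.float64(48.0), 61.18, 65), (np.float64(50.0), 60.95, 76), (np.float64(52.0), 60.8, 71), (np.float64(54.0), 60.83, 75), (np.float64(56.0), 61.07, 65), (np.float64(58.0), 61.13, 59), (np.float64(60.0), 61.24, 49)]
top0 [(np.float64(42.0), 0.0, 0), (np.float64(44.0), 61.71, 9), (np.float64(46.0), 61.37, 32), (np.float64(48.0), 61.2, 53), (np.float64(50.0), 60.96, 62), (np.float64(52.0), 60.81, 57), (np.float64(54.0), 60.82, 60), (np.float64(56.0), 61.08, 53), (np.float64(58.0), 61.14, 47), (np.float64(60.0), 61.25, 38)]
t 9.86 p [4.201e+02 4.000e-01 3.295e+02] F [0.1 0.3 0.1] M [-0.02  0.02 -0.02] w 1.0 q [-57.3  -5.3  50.6 115.3   4.5  68.2 -36.8]
```

Run:
```python
from h import *
bot.move_joints([20,8,0,100,0,70,60]); st()
for a in(90,-90): print(a,bot.ik([508,-219,280],ori(a)))
bot.move_gripper(0.0)
```

```text
t 11.79 p [ 484.4 -208.5  358.1] F [-0.1 -0.1  1.2] M [0.06 0.04 0.01] w 1.0 q [ 19.9   8.    0.  100.   -0.   70.   60. ]
90 [ 23.35282444  15.36494433  -3.85976624 101.2013505    1.14226913
  63.47146508 109.12037899]
-90 [  9.7024964   15.40975695  12.54016367 101.66715821  -3.70204716
  63.32185751 -66.53064246]
```

Run:
```python
from h import *
O=ori(-90)
bot.move_to([509,-219.4,250],O); st()
print(bot.move_linear([509,-219.4,205],velocity=25,stop_force=2.0)); st()
shot('scene','s3'); shot('top','t3')
b=cv2.imread('pics/s3.png'); cv2.imwrite('pics/f1.png',np.clip(cv2.resize(b[205:335,220:350],None,fx=4.5,fy=4.5,interpolation=2).astype(float)*1.6,0,255).astype('uint8'))
```

```text
t 14.53 p [ 509.  -219.4  250.1] F [ 0.2  0.2 -0.1] M [ 0.    0.01 -0.03] w -0.001 q [  9.5  17.2  13.  103.5  -4.4  59.8 -65.9]
True
t 15.62 p [ 508.8 -219.4  222.7] F [ 1.9 -0.5  4.4] M [-0.04 -0.2  -0.02] w 0.003 q [  9.7  19.   12.7 105.   -4.9  56.6 -65.5]
```

View pics/f1.png

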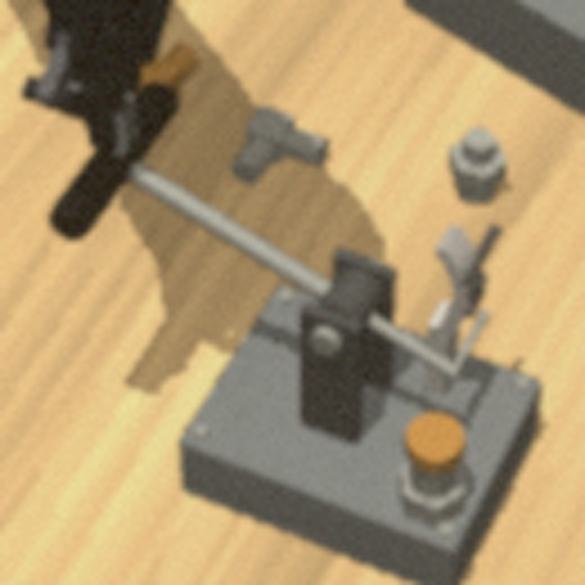

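Run:
```python
from h import *
for th in list(np.arange(.06,.60,.06))+[.60,.62,.64,.65]:
    a=.35-th
    bot.move_linear([649.9-150*np.cos(a),-219.4,135+150*np.sin(a)+37],velocity=40)
    p=bot.read_ee_pos();F=bot.read_ft_force()
    print(round(th,2),np.round(p,1),'thm',round(.35-np.arcsin((p[2]-172)/150),3),np.round(F,1))
st()
shot('scene','s4'); shot('top','t4')
b=cv2.imread('pics/s4.png'); cv2.imwrite('pics/f2.png',np.clip(cv2.resize(b[205:335,220:350],None,fx=4.5,fy=4.5,interpolation=2).astype(float)*1.6,0,255).astype('uint8'))
cv2.imwrite('pics/f3.png',np.clip(cv2.resize(b[245:300,280:340],None,fx=10,fy=10,interpolation=2).astype(float)*1.6,0,255).astype('uint8'))
```

```text
0.06 [ 506.  -219.5  215.1] thm 0.059 [-3.9 -0.5  9.1]
0.12 [ 503.6 -219.6  206.4] thm 0.119 [-3.5 -0.4  5.3]
0.18 [ 502.1 -219.5  197.6] thm 0.179 [-2.4 -2.3  3.9]
0.24 [ 501.  -219.5  188.9] thm 0.237 [-3.3 -1.   7.1]
0.3 [ 500.2 -219.6  180. ] thm 0.297 [-4.5 -1.5  9.4]
0.36 [ 500.  -219.5  170.9] thm 0.358 [-1.3 -2.1  4.7]
0.42 [ 500.4 -219.5  162. ] thm 0.417 [-2.1 -1.5  6.5]
0.48 [ 501.3 -219.5  153.1] thm 0.476 [-2.9 -0.4  8.7]
0.54 [ 502.7 -219.5  144.2] thm 0.537 [-2.8 -1.3  8.8]
0.6 [ 504.7 -219.5  135.3] thm 0.597 [-2.5 -1.   6.7]
0.6 [ 504.7 -219.5  135.5] thm 0.596 [-1.8 -1.2  5.9]
0.62 [ 505.5 -219.5  132.5] thm 0.617 [-2.  -1.5  6. ]
0.64 [ 506.3 -219.5  129.6] thm 0.636 [-2.2 -0.7  6.6]
0.65 [ 506.7 -219.5  128.2] thm 0.646 [-3.2 -1.6  8.4]
t 20.45 p [ 506.7 -219.5  128.2] F [-3.2 -1.6  8.4] M [-0.29  0.66 -0.01] w 0.002 q [ 11.   26.   11.5 109.3  -7.1  45.4 -63.6]
```

View pics/f2.png

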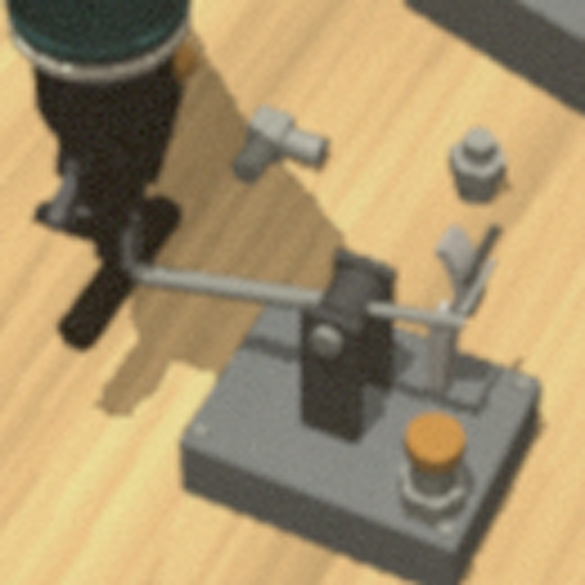

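View pics/f3.png

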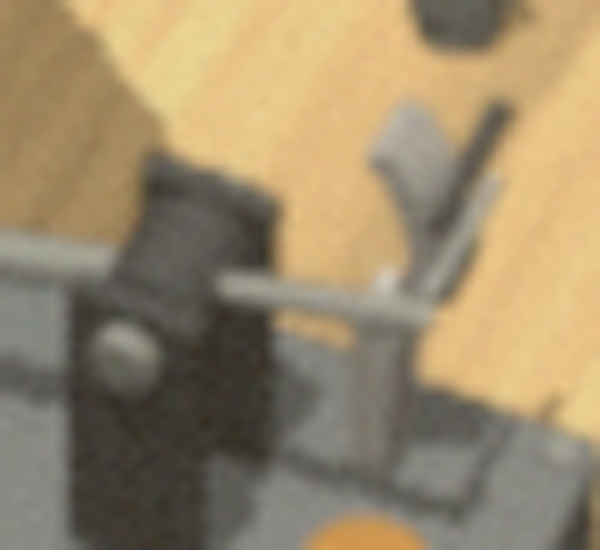

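Run:
```python
from h import *
th=.664; a=.35-th
bot.move_linear([649.9-150*np.cos(a),-219.4,135+150*np.sin(a)+37],velocity=20)
bot.wait(.5)
p=bot.read_ee_pos(); print('thm',.35-np.arcsin((p[2]-172)/150)); st()
shot('scene','s5'); shot('top','t5')
b=cv2.imread('pics/s5.png'); cv2.imwrite('pics/g1.png',np.clip(cv2.resize(b[245:300,280:340],None,fx=10,fy=10,interpolation=2).astype(float)*1.6,0,255).astype('uint8'))
b=cv2.imread('pics/t5.png'); cv2.imwrite('pics/g2.png',np.clip(cv2.resize(b[110:220,160:260],None,fx=5.4,fy=5.4,interpolation=2).astype(float)*1.6,0,255).astype('uint8'))
cv2.imwrite('pics/g3.png',np.clip(cv2.resize(b[110:220,310:410],None,fx=5.4,fy=5.4,interpolation=2).astype(float)*1.6,0,255).astype('uint8'))
for t in(.55,.60,.66,.72,.8):
    a=.35-t
    for y in(-219.4,-190): print(t,y,(proj('scene',[649.9+67*np.cos(a),y,135-67*np.sin(a)])-[280,245])*10)
```

```text
thm 0.6593951493496473
t 21.31 p [ 507.3 -219.5  126.3] F [-3.2 -1.5  8.2] M [-0.26  0.74  0.07] w -0.002 q [ 11.   26.3  11.5 109.3  -7.1  45.2 -63.6]
0.55 -219.4 [410.54423434 348.54260537]
0.55 -190 [460.42438089 263.89735145]
0.6 -219.4 [408.26036745 338.67481011]
0.6 -190 [458.25154666 254.04595873]
0.66 -219.4 [404.67826464 326.62511718]
0.66 -190 [454.81139359 242.02639376]
0.72 -219.4 [400.18688394 314.39144482]
0.72 -190 [450.47104265 229.8341536 ]
0.8 -219.4 [392.80694722 297.87514427]
0.8 -190 [443.30573469 213.39041182]
```

View pics/g1.png

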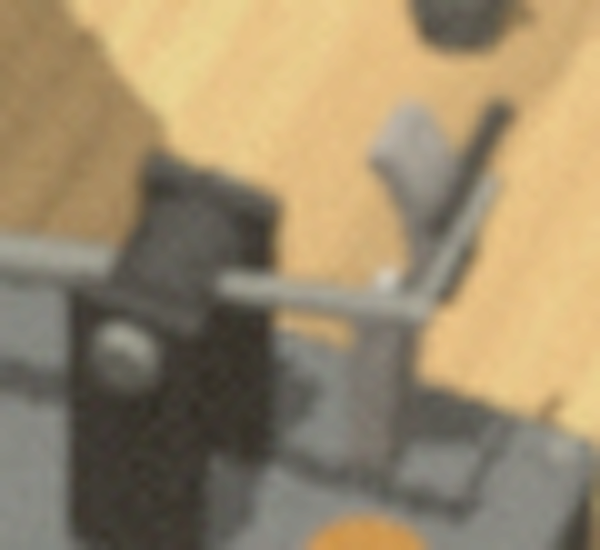

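View pics/g2.png

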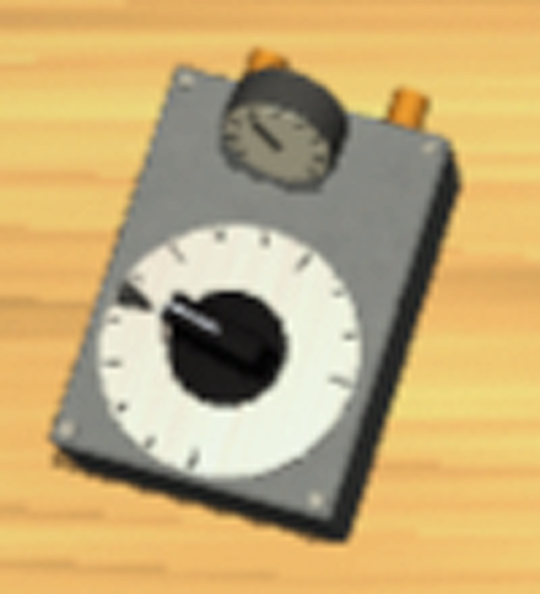

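View pics/g3.png

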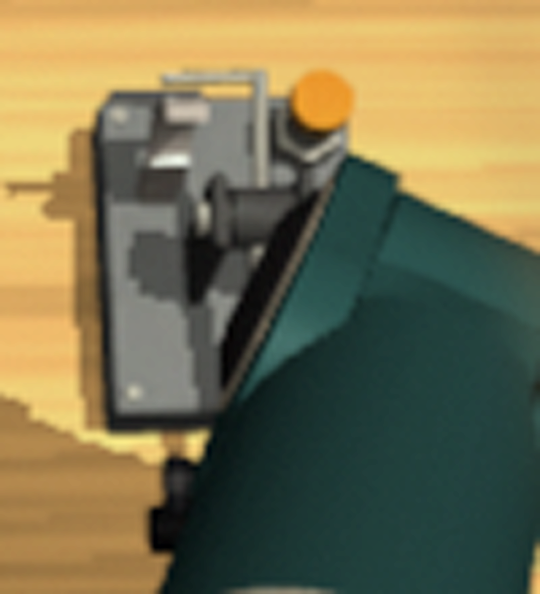

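Run:
```python
from h import *
def pr(t,y,R=67): 
    a=.35-t; return np.round((proj('scene',[649.9+R*np.cos(a),y,135-R*np.sin(a)])-[280,245])*10)
print('rest',pr(0,-219.4),pr(.02,-219.4))
for y in(-180,-170,-160):print('wire',y,pr(.66,y))
for R in(60,67,72,75,80):print(R,[pr(.66,y,R) for y in(-190,-175,-160,-150)])
for n in('scene0','s3','s4','s5'):
    b=cv2.imread(f'pics/{n}.png'); cv2.imwrite(f'pics/k_{n}.png',np.clip(cv2.resize(b[245:300,280:340],None,fx=6.6,fy=5.4,interpolation=2).astype(float)*1.6,0,255).astype('uint8'))
im=[cv2.imread(f'pics/k_{n}.png') for n in('scene0','s3','s4','s5')]
cv2.imwrite('pics/k.png',np.vstack([np.hstack(im[:2]),np.hstack(im[2:])]))
```

```text
rest [394. 440.] [396. 437.]
wire -180 [472. 214.]
wire -170 [488. 186.]
wire -160 [504. 158.]
60 [array([429., 238.]), array([454., 196.]), array([479., 155.]), array([495., 127.])]
67 [array([455., 242.]), array([480., 200.]), array([504., 158.]), array([521., 131.])]
72 [array([473., 245.]), array([498., 202.]), array([523., 161.]), array([539., 133.])]
75 [array([484., 246.]), array([509., 204.]), array([534., 162.]), array([550., 135.])]
80 [array([503., 249.]), array([528., 207.]), array([552., 165.]), array([568., 137.])]
```

View pics/k.png

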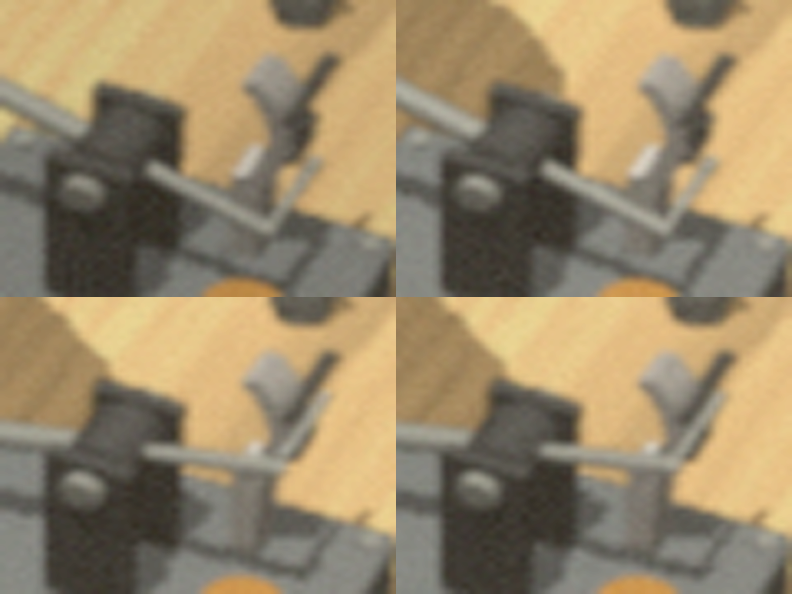

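Run:
```python
from h import *
st(); bot.close_job()
```

```text
t 21.41 p [ 507.3 -219.5  126.3] F [-2.6 -0.4  8. ] M [-0.26  0.77 -0.02] w 0.001 q [ 11.   26.3  11.5 109.3  -7.1  45.2 -63.6]
the job is handed in; nothing more can be done
```

I turned the regulator knob about 74° clockwise onto the index and let go of it. Then I pressed the lever down with the closed fingertips to the third click and handed the job in at 21.4 s, still holding it there.

- **Knob:** In the overhead view after release, the knob's white line measured about 60.4° and the index about 61.1° (bearing in the robot's frame). That is within about 1°, roughly 0.7 mm at the pointer. The knob looked unchanged in the last picture.
- **Lever:** The fingertip height gave an angle of 0.659 rad, against 0.66 for the third click. The push was 8.0 N, and the force dipped three times on the way down, as expected for three clicks.
- **Disagreement:** The raw camera position of the tail pointer was about 2 pixels off the prediction for 0.66 rad. The same offset was already there with the lever at rest. After correcting for it, the picture agrees to about 0.03 rad, well short of the end stop at 0.80.
- **Loose things:** Nothing else was touched, as far as the pictures and forces show. I did not measure the loose parts' positions again at the end.

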